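# Seat a drum in the V-locator and shut the gate

## Robot

A 6-joint arm with a two-finger parallel gripper is mounted at the origin on the work surface. World frame = base frame: x ahead of the robot, y to its left, z up, the work surface at z = 0. Lengths are in m, angles in rad, forces in N, time in s.
With the tool pointing down it reaches from about 0.35 to 0.975 m from the base axis. Payload 4.9 kg.
Tool frame: the origin (TCP) lies at the very end of the fingers, on their centre line; the grasp point (between the pads) lies 19 mm behind it; z points along the fingers, y is the line along which they close (so a half turn about z gives the same grasp; the last joint's range is limited). The gripper opens to 85 mm and grips with 20 to 120 N. Pads are 22 mm wide; open, the fingers measure 114 mm over their backs; the gripper's body (76 mm by 85 mm) begins 54 mm behind the grasp point. The pads swing forward as they close: fully open they stand 13 mm farther back than shut.
Start: joints at [-1.242, 0.053, 1.613, -0, 1.476, -0.119], TCP at [0.271, -0.563, 0.231] pointing down, gripper open.
Joint ranges: [-3.01, 3.01], [-1.01, 2.22], [0.06, 2.58], [-1.02, 4.17], [0.09, 2.62], [-3.14, 3.14]. Speed limits (rad/s): [2.57, 2.57, 3.14, 3.14, 3.14, 3.14].

## Interface

Orientations are given as a unit quaternion [w, x, y, z].
In Python, from plant import manip gives the robot as it stands.
- The arm moves only by the tool play_rows, never from a script. Its argument "series" is a list that holds one entry, the list of rows, each a list of 7 numbers: the shift along the world's x, y, z in m, then the turn, a rotation vector about the world's x, y, z in degrees, then the opening, from 0 (shut) to 1 (fully open). In form: [[[dx, dy, dz, rx, ry, rz, grip], ...]]. A call has 1 to 10 rows; each row shifts and turns the commanded pose from where the row before left it; what a row does not reach is not made up. A row lasts 1/10 s, in which the tool goes at most 50 mm and 8.59 degrees, less where a joint would pass 70% of its speed; a pose out of reach is approached as far as the arm can. A call with a gripper value outside its range is refused whole. The fingers move at their own pace and stop on an object; the grip force is fixed at half the most. Time passes only in rows, so rows that do not move let the fingers close. It gives the time, the measured TCP pose, the force, the opening and the grip force at its end, in the units of the state.
- manip.state(): the state, without advancing time (a new reading comes with each control period).
- manip.grab_frame(name): name is "scene" or "top" or "wrist"; returns a dict with "frame" (480x640x3 uint8, blue, green, red), "mtx" (3x3 intrinsics, pixels), "R" (3x3) and "t" (3): a world point X has camera coordinates R X + t. Camera axes: x right, y down, z forward; pixel columns grow to the right and rows downward; lengths in m; the calibration is good to about 2 mm. A picture is of the moment at which its call begins. There is no depth.
- manip.job_done(): hands the job in; it is judged then, once.
The state is a dict: "time": time; "joint_pos": joint angles; "joint_vel": joint speeds; "joint_efforts": joint torques, N m; "tool_pos": TCP position; "tool_rot": TCP orientation; "contact_force": force on the tool from outside, world axes, zero at the start; "ft_torque": the same for the moment, N m; "gripper_width": opening from 0.0 (shut) to 1.0 (fully open); "grasp_force": force on a finger pad.
Only numpy, scipy, OpenCV 4.12 (cv2) and the standard library are available. Lean on these libraries where they do the work, as an engineer would, in place of code of your own. Each camera call takes 0.05 s, during which the arm holds its last target. There are 200 camera calls.

## Task

Slide the large aluminium drum across the bench into the V-locator, without lifting or tipping it, until it sits fully home, centred and touching both V faces, while the gate stays open. Then swing the gate fully shut behind it, let go, and leave the other things on the bench where they are.

Things in the scene. Friction and masses are not known exactly. Their poses are not given: they have to be found in the camera images.
- drum: The part: a turned-aluminium round drum (hollow inside, closed flat top) standing loose on its flat end, 100 mm diameter, 60 mm tall, 0.45 to 0.8 kg. Too wide for most grippers: push it low, from behind, with the fingertips. Origin: centre of its underside; z up along its axis. The smaller aluminium roller is not the part.
- seat (a point): Where the centre of the drum's underside is, at bench height, when the drum is fully home against both faces of the V-locator. x points into the V along its centre line (so the V opens to -x), z up. The apex where the faces meet is 71 mm ahead (+x).
- gate (a joint): Gate angle, rad: 0 fully shut (end stop), growing to 2.4 as it opens; starts at 1.8 to 2.0. A flat steel arm 104 mm long, 22 to 36 mm above the bench; it stays where left (1 N at the knob moves it). Shut, it lies along the seat's -y from the pivot, across behind the drum, its rubber pad 2 mm clear of a fully seated drum. Seen from above it closes anticlockwise.
- gate_knob (a point): Grip point on the gate's upright black knob, a round pin of 16 mm diameter at the arm's free end, 94 mm from the pivot; this point is on the pin's axis 62 mm above the bench, the pin's top is 80 mm above the bench.
- gate_pivot (a point): Point on the gate's upright pivot axis, 29 mm above the bench.
- small_roller: Bystander: a smaller aluminium roller, 60 mm diameter, 45 mm tall, standing. Origin: centre of its underside.
- carton: Bystander: a closed cardboard carton 110 x 150 x 50 mm. Origin: centre of its underside.
- parts_bin: Bystander: an open blue plastic bin 160 x 110 x 70 mm. Origin: centre of its underside.
- spanner: Bystander: a steel spanner lying flat, about 180 mm long. Origin: on the bench below the tool; x along it.
- locator: The V-locator, fixed to the bench; its frame is the same as the seat's. Two upright steel faces at 90 degrees, each 80 mm long, 45 mm tall, reaching 74 mm to either side; blue backing up to x = 113 mm. On its +y side a blue rail 12 mm high (y 75 to 93 mm) leads to the gate pivot (x -68, y 82, 38 mm tall). On the centre line the drum passes the pivot with 20 mm to spare.
Mind the look-alikes: they are no part of the job. What is shaped like the drum but yellow is not meant.

How it is judged:
By the outcome, as a careful person would: the job done as asked, in the order asked, and still so for the second after the job is handed in, with the robot touching nothing.
It also fails if it takes over 64 s, if anything falls off the work surface, if the arm or the gripper's body presses on something with over 40 N, if the wrist force passes 120 N, or if a joint passes its speed limit or range.

## Working session

There is one attempt and no reset: what is moved stays moved. The work goes in short steps, Python scripts to look and compute and a tool call to move; the robot and the scene stay as the last step left them, time stands still between calls to the robot, and variables do not carry over. Pictures are saved under pics/ and viewed, at most 10 in all, crops included, and the job is handed in when it is done.

Besides the shell and the picture viewer there is one more tool, called after "Call:" as name(argument=value, ...), one argument or row to a line, values as JSON. play_rows: Moves the arm, as the interface text tells. Its arguments: {"type":"object","properties":{"series":{"type":"array"}},"required":["series"]}

```bash
mkdir -p pics; ls
cat > h.py <<'E'
import numpy as np, cv2
from plant import manip
def snap(cam,name):
    f=manip.grab_frame(cam); cv2.imwrite(f'pics/{name}.png',f['frame']); np.savez(f'pics/{name}.npz',mtx=f['mtx'],R=f['R'],t=f['t']); return f
def load(name): return np.load(f'pics/{name}.npz')
def w(c,u,v,z):
    R,t=c['R'],c['t']; d=R.T@np.linalg.inv(c['mtx'])@np.array([u,v,1.]); o=-R.T@t
    return o+d*(z-o[2])/d[2]
def p(c,X):
    q=c['mtx']@(c['R']@np.array(X,float)+c['t']); return q[:2]/q[2]
E
python3 - <<'E'
from h import *
f=snap('top','top0'); g=snap('scene','scene0')
for c in (f,g): print(-c['R'].T@c['t'], c['R'][2], c['mtx'][0])
s=manip.state(); print(s)
E
```

```text
pics
[ 0.43411116 -0.00826871  1.33295151] [ 0.0665167   0.01742723 -0.99763311] [447.71029618   0.         315.53962748]
[1.60548296 0.46507294 1.00326321] [-0.72181878 -0.30140777 -0.62300161] [552.48918557   0.         314.95209443]
{'time': 0.1, 'joint_pos': array([-1.24199954e+00,  5.33203482e-02,  1.61417694e+00,  1.26894867e-05,
        1.47601149e+00, -1.18988112e-01]), 'joint_vel': array([-3.66842599e-04, -1.89498085e-03, -4.58304417e-03, -1.40541155e-03,
        8.05645890e-05, -8.92904208e-04]), 'joint_efforts': array([ 5.39505018e-04, -3.94901276e+01, -3.71364391e+01, -7.41411941e-05,
        3.95097595e-03,  1.13623253e-05]), 'tool_pos': array([ 0.27042942, -0.56282711,  0.23015558]), 'tool_rot': array([-9.53457792e-04,  9.75040298e-01,  2.22025899e-01, -9.40397949e-05]), 'contact_force': array([-0.44706582, -0.82142374,  0.95641145]), 'ft_torque': array([ 0.05408385, -0.03064204,  0.01741766]), 'grasp_force': 0.0, 'gripper_width': 0.9983409654334305}
```

View pics/top0.png

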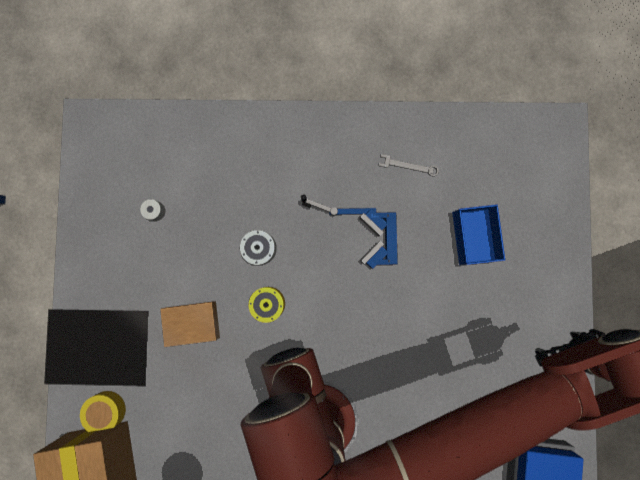

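View pics/scene0.png

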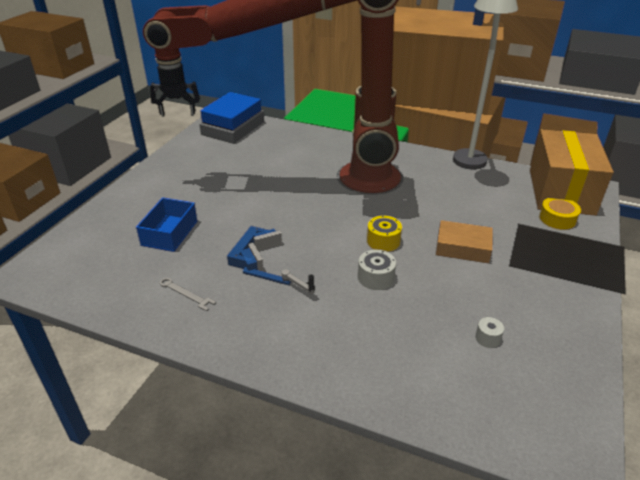

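The top view shows these candidates: the silver drum at (257,247), the yellow look-alike at (266,305) and the small roller at (150,210). There is also a yellow-rimmed round at (100,413). By the description I choose (257,247). The V-locator is at about (378,238), opening to the left, with the gate pivot at (334,211) and the knob at (304,200). I'll check this in a close crop.

Run:
```python
from h import *
im=cv2.imread('pics/top0.png')[180:340,225:425]
cv2.imwrite('pics/crop0.png',cv2.resize(im,None,fx=4,fy=4,interpolation=cv2.INTER_CUBIC)[:600])
```

```text
(no output)
```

View pics/crop0.png

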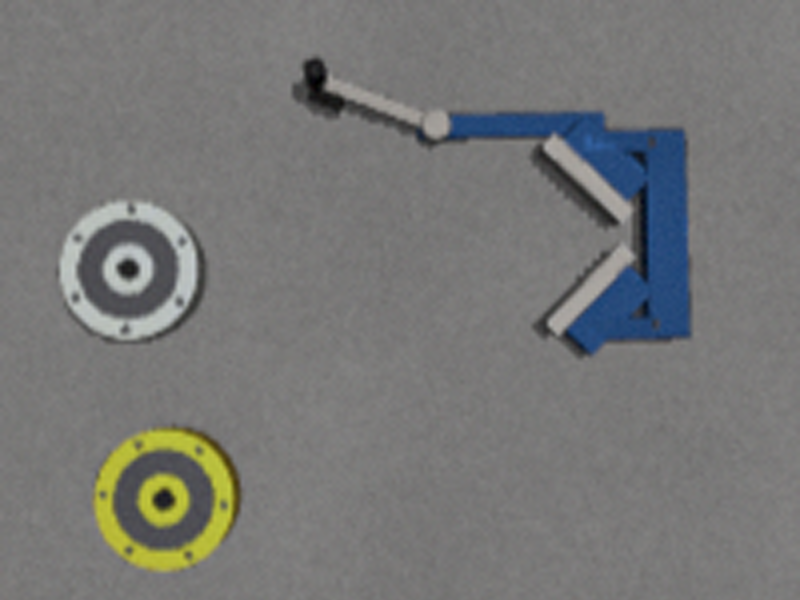

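The crop shows the silver drum centre at crop (128,269) and the yellow look-alike at (163,500). The V face corners are near (540,148), (618,223), (548,325) and (625,246), with the pivot at (435,124) and the knob top at (315,70). The silver drum is confirmed as the part.

```bash
cat >> h.py <<'E'
from scipy.optimize import least_squares
def fitseat(c,obs,x0):
    # obs: list of (model xyz, pixel)
    def T(q,m): 
        C,S=np.cos(q[2]),np.sin(q[2]); return [q[0]+C*m[0]-S*m[1], q[1]+S*m[0]+C*m[1], m[2]]
    r=least_squares(lambda q: np.concatenate([p(c,T(q,m))-np.array(u) for m,u in obs]),x0,x_scale=[.01,.01,.05])
    return r.x, r.fun.reshape(-1,2)
E
python3 - <<'E'
from h import *
c=load('top0'); px=lambda u,v:(225+u/4-.375,180+v/4-.375)
obs=[((-.003,.074,.045),px(540,148)),((.0536,.0174,.045),px(618,223)),((-.003,-.074,.045),px(548,325)),((.0536,-.0174,.045),px(625,246)),((-.068,.082,.038),px(435,124))]
q,r=fitseat(c,obs,[.45,-.1,-1.57]); print('seat',q,np.degrees(q[2]));print(r)
print('drum',w(c,*px(128,269),.06),'yellow',w(c,*px(163,500),.06),'knob',w(c,*px(315,70),.08),'pivot',w(c,*px(435,124),.038),'roller',w(c,150,209,.045))
s=manip.state(); f=manip.grab_frame('wrist')
from scipy.spatial.transform import Rotation as Ro
Rt=Ro.from_quat(np.roll(s['tool_rot'],-1)).as_matrix(); o=-f['R'].T@f['t']
print('cam in tool',Rt.T@(o-s['tool_pos']),'axes\n',(f['R']@Rt).round(3),f['mtx'][0,0]); print(Rt.round(2))
E
```

```text
seat [ 0.52939625 -0.11639705 -1.50463555] -86.20926683430703
[[-1.21091246 -3.48630365]
 [ 0.06305966 -3.78394417]
 [-0.23925512  3.44910219]
 [-0.95195946  2.50636808]
 [ 2.3568863   1.27959721]]
drum [0.50044598 0.18186071 0.06      ] yellow [0.33726676 0.15316432 0.06      ] knob [0.64198112 0.0498579  0.08      ] pivot [ 0.61038232 -0.03622435  0.038     ] roller [0.6073818  0.49827512 0.045     ]
cam in tool [ 7.86304613e-02  1.37258620e-04 -1.41382171e-01] axes
 [[-0.001  1.     0.001]
 [-0.951 -0.    -0.309]
 [-0.309 -0.001  0.951]] 408.06394737254163
[[ 0.9   0.43 -0.  ]
 [ 0.43 -0.9   0.  ]
 [ 0.   -0.   -1.  ]]
```

Run:
```python
from h import *
c=load('top0'); px=lambda u,v:(225+u/4-.375,180+v/4-.375)
for y0 in (.0635,.0655):
  a=y0; b=a-.0566
  obs=[((.071-a,a,.045),px(540,148)),((.071-b,b,.045),px(618,223)),((.071-a,-a,.045),px(548,325)),((.071-b,-b,.045),px(625,246)),((-.068,.082,.038),px(435,124))]
  q,r=fitseat(c,obs,[.45,-.1,-1.57]); print('seat',q,np.degrees(q[2]));print(r.round(2).tolist())
C,S=np.cos(q[2]),np.sin(q[2])
print('drum in seat',np.array([[C,S],[-S,C]])@(np.array([.5004,.1819])-q[:2]))
k=np.array([[C,S],[-S,C]])@(np.array([.642,.0499])-q[:2])-[-.068,.082]; print('knob rel',k,np.hypot(*k),np.degrees(np.arctan2(k[1],k[0])+np.pi/2))
```

```text
seat [ 0.52919706 -0.10749538 -1.53369686] -87.8743572781933
[[0.19, 0.01], [0.93, 0.32], [-0.54, -0.27], [-0.66, -0.65], [0.09, 0.6]]
seat [ 0.52919204 -0.10919503 -1.52802502] -87.5493844229972
[[-0.06, -0.66], [0.79, -0.47], [-0.5, 0.44], [-0.73, -0.05], [0.52, 0.75]]
drum in seat [-0.29205991 -0.01631899]
knob rel [-0.08612606  0.03750742] 0.09393883333519538 246.4671408604427
```

The locator fit gives a seat at about (0.529,-0.108) with yaw -87.8°. The drum is at (0.500,0.182), and the gate is open at about 1.98 rad, which matches the description. I'll go behind the drum (+y side) with the fingers spread across the push direction.

Call:
play_rows(
  series=[
    [[0.011, 0.042, 0, 0, 0, 3.33, 0.7], [0.011, 0.042, 0, 0, 0, 3.33, 0.7], [0.011, 0.042, 0, 0, 0, 3.33, 0.7], [0.011, 0.042, 0, 0, 0, 3.33, 0.7], [0.011, 0.042, 0, 0, 0, 3.33, 0.7], [0.011, 0.042, 0, 0, 0, 3.33, 0.7], [0.011, 0.042, 0, 0, 0, 3.33, 0.7], [0.011, 0.042, 0, 0, 0, 3.33, 0.7], [0.011, 0.042, 0, 0, 0, 3.33, 0.7], [0.011, 0.042, 0, 0, 0, 3.33, 0.7]],
  ],
)

```text
time: 1.15
tool_pos: [0.3805, -0.1416, 0.2311]
tool_rot: [0.0, 0.87, 0.493, 0.0]
contact_force: [0.2, 0.0, -0.8]
gripper_width: 0.704
grasp_force: 0.0
```

Call:
play_rows(
  series=[
    [[0.011, 0.042, 0, 0, 0, 3.33, 0.7], [0.011, 0.042, 0, 0, 0, 3.33, 0.7], [0.011, 0.042, 0, 0, 0, 3.33, 0.7], [0.011, 0.042, 0, 0, 0, 3.33, 0.7], [0.011, 0.042, 0, 0, 0, 3.33, 0.7], [0.011, 0.042, 0, 0, 0, 3.33, 0.7], [0.011, 0.042, 0, 0, 0, 3.33, 0.7], [0.011, 0.042, 0, 0, 0, 3.33, 0.7], [0.011, 0.042, 0, 0, 0, 3.33, 0.7], [0.011, 0.042, 0, 0, 0, 3.33, 0.7]],
  ],
)

```text
time: 2.15
tool_pos: [0.4905, 0.2785, 0.2309]
tool_rot: [-0.0, 0.692, 0.722, -0.0]
contact_force: [-0.3, -0.6, -1.4]
gripper_width: 0.701
grasp_force: 0.0
```

Run:
```python
from h import *
f=snap('wrist','w1'); s=manip.state(); print({k:s[k] for k in('time','tool_pos','tool_rot','gripper_width','contact_force')})
```

```text
{'time': 2.2, 'tool_pos': array([0.49115296, 0.28338959, 0.23042292]), 'tool_rot': array([-0.00155968,  0.69019828,  0.72361721,  0.0014305 ]), 'gripper_width': 0.7012977322095515, 'contact_force': array([-3.09003939,  0.17454725,  0.58753426])}
```

View pics/w1.png

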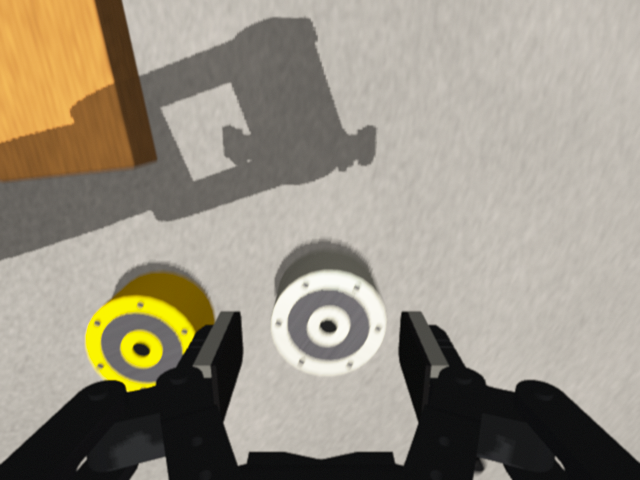

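The wrist view shows the silver drum's top face centred at (328,323), between the open fingers, with the yellow look-alike at left (141,347).

Run:
```python
from h import *
c=load('w1'); print(w(c,328,323,.06), w(c,141,345,.06))
s=manip.state(); print(s['tool_pos'],s['joint_pos'])
```

```text
[0.50015298 0.18701527 0.06      ] [0.33795392 0.1586418  0.06      ]
[0.49115296 0.28338959 0.23042292] [ 0.39010175 -0.08565719  1.75110975  0.00403199  1.47479617  0.34245196]
```

Call:
play_rows(
  series=[
    [[0, 0, -0.04, 0, 0, 0, 0.7], [0, 0, -0.04, 0, 0, 0, 0.7], [0, 0, -0.04, 0, 0, 0, 0.7], [0, 0, -0.035, 0, 0, 0, 0.7], [0, 0, -0.03, 0, 0, 0, 0.7], [0, 0, -0.02, 0, 0, 0, 0.7], [0, 0, -0.011, 0, 0, 0, 0.7], [0, 0, 0, 0, 0, 0, 0.7], [0, 0, 0, 0, 0, 0, 0.7]],
  ],
)

```text
time: 3.1
tool_pos: [0.4913, 0.2769, 0.0162]
tool_rot: [0.0, 0.693, 0.721, 0.001]
contact_force: [-0.7, -0.1, 0.1]
gripper_width: 0.7
grasp_force: 0.0
```

Call:
play_rows(
  series=[
    [[0.001, -0.01, 0, 0, 0, 0, 0.7], [0.001, -0.01, 0, 0, 0, 0, 0.7], [0.0005, -0.005, 0, 0, 0, 0, 0.7], [0.0005, -0.005, 0, 0, 0, 0, 0.7], [0.0005, -0.005, 0, 0, 0, 0, 0.7], [0.0005, -0.005, 0, 0, 0, 0, 0.7], [0.0005, -0.005, 0, 0, 0, 0, 0.7], [0.0005, -0.005, 0, 0, 0, 0, 0.7]],
  ],
)

```text
time: 3.9
tool_pos: [0.4959, 0.2267, 0.0154]
tool_rot: [-0.0, 0.693, 0.721, 0.001]
contact_force: [0.8, 1.8, -0.7]
gripper_width: 0.696
grasp_force: 1.4
```

Call:
play_rows(
  series=[
    [[0.001, -0.01, 0, 0, 0, 0, 0.7], [0.0012, -0.012, 0, 0, 0, 0, 0.7], [0.0012, -0.012, 0, 0, 0, 0, 0.7], [0.0012, -0.012, 0, 0, 0, 0, 0.7], [0.0012, -0.012, 0, 0, 0, 0, 0.7], [0.0012, -0.012, 0, 0, 0, 0, 0.7], [0.0012, -0.012, 0, 0, 0, 0, 0.7], [0.0012, -0.012, 0, 0, 0, 0, 0.7], [0.0012, -0.012, 0, 0, 0, 0, 0.7], [0.0012, -0.012, 0, 0, 0, 0, 0.7]],
  ],
)

```text
time: 4.9
tool_pos: [0.5075, 0.1077, 0.0154]
tool_rot: [-0.0, 0.693, 0.721, 0.0]
contact_force: [-0.4, 4.3, 2.2]
gripper_width: 0.7
grasp_force: 2.1
```

Call:
play_rows(
  series=[
    [[0.0012, -0.012, 0, 0, 0, 0, 0.7], [0.0012, -0.012, 0, 0, 0, 0, 0.7], [0.0012, -0.012, 0, 0, 0, 0, 0.7], [0.0012, -0.012, 0, 0, 0, 0, 0.7], [0.0012, -0.012, 0, 0, 0, 0, 0.7], [0.0012, -0.012, 0, 0, 0, 0, 0.7], [0.001, -0.01, 0, 0, 0, 0, 0.7], [0.0008, -0.008, 0, 0, 0, 0, 0.7], [0.0005, -0.005, 0, 0, 0, 0, 0.7], [0, 0, 0, 0, 0, 0, 0.7]],
  ],
)

```text
time: 5.9
tool_pos: [0.5169, 0.0124, 0.0152]
tool_rot: [0.001, 0.693, 0.721, -0.001]
contact_force: [-0.5, -0.1, -0.4]
gripper_width: 0.698
grasp_force: 0.1
```

Run:
```python
from h import *
f=snap('top','top1'); s=manip.state(); print({k:s[k] for k in('time','tool_pos','contact_force')})
cv2.imwrite('pics/crop1.png',cv2.resize(f['frame'][180:330,225:425],None,fx=4,fy=4,interpolation=cv2.INTER_CUBIC))
```

```text
{'time': 5.95, 'tool_pos': array([0.51677906, 0.0126404 , 0.01503393]), 'contact_force': array([0.12767067, 0.41636939, 0.36356217])}
```

View pics/crop1.png

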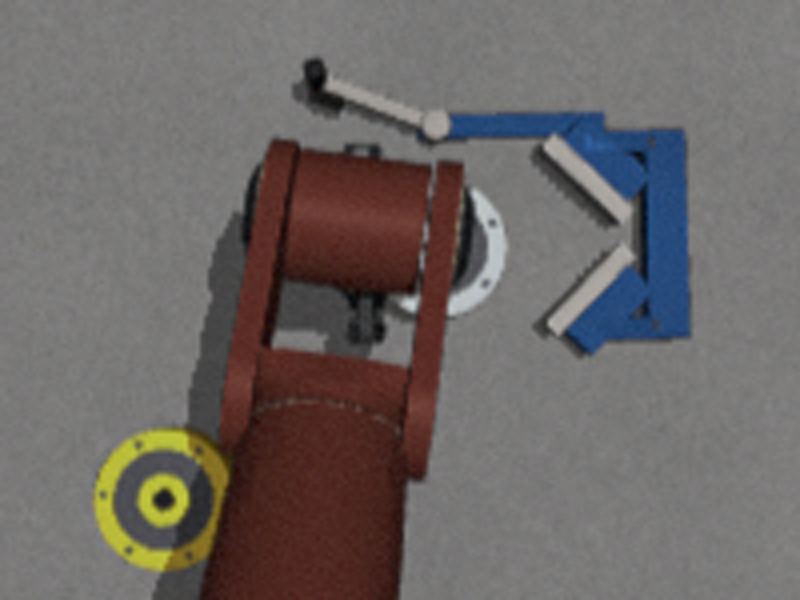

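The crop shows the drum partly under the wrist, with its right edge at (507,245) and bottom at (440,318). The centre is near (436,247), on the way to the V. The gate has not been touched.

Run:
```python
from h import *
c=load('top1'); px=lambda u,v:(225+u/4-.375,180+v/4-.375)
f=cv2.imread('pics/top1.png')
# right-edge fit: bright drum rim points
d=w(c,*px(436,247),.06); print(d)
for X in ([.529,-.108,.06],): print((p(c,X)+.375-[225,180])*4)
e=w(c,*px(507,245),.06); print(e)
```

```text
[ 0.51922791 -0.03754877  0.06      ]
[535.20646195 234.67356838]
[ 0.52135601 -0.08802275  0.06      ]
```

Call:
play_rows(
  series=[
    [[0.0008, -0.008, 0, 0, 0, 0, 0.7], [0.0012, -0.01, 0, 0, 0, 0, 0.7], [0.0012, -0.01, 0, 0, 0, 0, 0.7], [0.0012, -0.01, 0, 0, 0, 0, 0.7], [0.001, -0.008, 0, 0, 0, 0, 0.7], [0.0007, -0.006, 0, 0, 0, 0, 0.7], [0.0004, -0.004, 0, 0, 0, 0, 0.7], [0.0004, -0.004, 0, 0, 0, 0, 0.7], [0.0003, -0.003, 0, 0, 0, 0, 0.7]],
  ],
)

```text
time: 6.85
tool_pos: [0.5239, -0.0496, 0.0151]
tool_rot: [-0.0, 0.693, 0.721, -0.0]
contact_force: [-0.4, 3.1, -1.3]
gripper_width: 0.706
grasp_force: 1.4
```

Call:
play_rows(
  series=[
    [[0.0002, -0.002, 0, 0, 0, 0, 0.7], [0.0002, -0.002, 0, 0, 0, 0, 0.7], [0, 0, 0, 0, 0, 0, 0.7]],
  ],
)

```text
time: 7.15
tool_pos: [0.5245, -0.0532, 0.0152]
tool_rot: [-0.0, 0.693, 0.721, 0.0]
contact_force: [-0.1, 2.8, -1.9]
gripper_width: 0.698
grasp_force: 1.7
```

Call:
play_rows(
  series=[
    [[0.0001, -0.002, 0, 0, 0, 0, 0.7], [0.0001, -0.002, 0, 0, 0, 0, 0.7], [0, 0, 0, 0, 0, 0, 0.7]],
  ],
)

```text
time: 7.45
tool_pos: [0.5252, -0.0539, 0.0155]
tool_rot: [-0.002, 0.694, 0.72, 0.003]
contact_force: [1.9, 15.8, -1.2]
gripper_width: 0.696
grasp_force: 7.4
```

Call:
play_rows(
  series=[
    [[0.0001, -0.002, 0, 0, 0, 0, 0.7], [0, 0, 0, 0, 0, 0, 0.7]],
  ],
)

```text
time: 7.65
tool_pos: [0.5256, -0.0542, 0.0156]
tool_rot: [-0.003, 0.694, 0.72, 0.005]
contact_force: [3.0, 22.7, 0.1]
gripper_width: 0.7
grasp_force: 9.9
```

Call:
play_rows(
  series=[
    [[0.0001, -0.002, 0, 0, 0, 0, 0.7], [0, 0, 0, 0, 0, 0, 0.7]],
  ],
)

```text
time: 7.85
tool_pos: [0.526, -0.0548, 0.0157]
tool_rot: [-0.004, 0.694, 0.72, 0.006]
contact_force: [4.1, 27.5, 0.8]
gripper_width: 0.7
grasp_force: 15.5
```

Call:
play_rows(
  series=[
    [[0, 0.01, 0, 0, 0, 0, 0.7], [0, 0.02, 0, 0, 0, 0, 0.7], [0, 0.03, 0, 0, 0, 0, 0.7], [0, 0.02, 0.02, 0, 0, 0, 0.7], [0, 0, 0.04, 0, 0, 0, 0.7], [0, 0, 0.045, 0, 0, 0, 0.7], [0, 0, 0.045, 0, 0, 0, 0.7], [0, 0, 0.045, 0, 0, 0, 0.7], [0, -0.04, 0.04, 0, 0, 0, 0.7], [0, -0.04, 0, 0, 0, 0, 0.7]],
  ],
)

```text
time: 8.85
tool_pos: [0.5284, -0.0582, 0.2544]
tool_rot: [0.007, 0.692, 0.722, 0.003]
contact_force: [0.8, -0.8, 0.8]
gripper_width: 0.699
grasp_force: 0.0
```

Call:
play_rows(
  series=[
    [[0, -0.04, 0, 0, 0, 0, 1], [0, -0.03, 0, 0, 0, 0, 1], [0, 0, 0, 0, 0, 0, 1], [0, 0, 0, 0, 0, 0, 1]],
  ],
)

```text
time: 9.25
tool_pos: [0.5249, -0.1276, 0.2461]
tool_rot: [0.001, 0.694, 0.72, -0.0]
contact_force: [0.1, -0.5, -0.6]
gripper_width: 1.004
grasp_force: 0.0
```

Run:
```python
from h import *
f=snap('wrist','w2'); s=manip.state(); print({k:s[k] for k in('time','tool_pos','joint_vel')})
```

```text
{'time': 9.3, 'tool_pos': array([ 0.52494454, -0.12681712,  0.24594823]), 'joint_vel': array([ 2.23325086e-02, -3.53397485e-03,  6.67101346e-03,  2.42983916e-03,
        5.25232453e-05, -1.64026579e-03])}
```

View pics/w2.png

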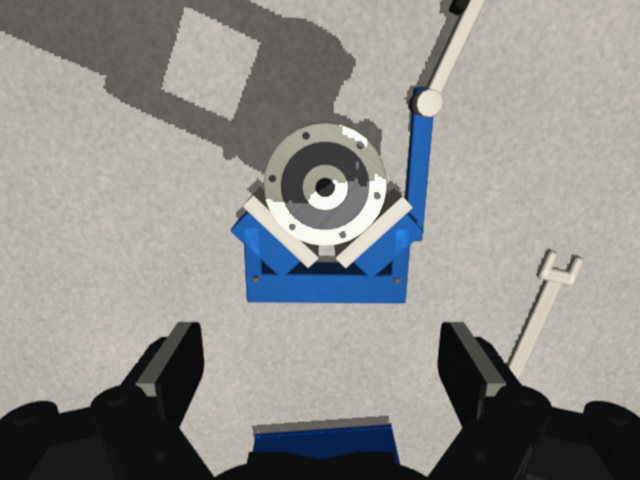

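The wrist view shows the drum in the V with its top centred at (325,186). The V faces are at (280,230) and (375,230), and the pivot is at (428,102). I'll zoom in to judge whether both faces are touched.

Run:
```python
from h import *
f=cv2.imread('pics/w2.png')[115:265,230:430]
cv2.imwrite('pics/crop2.png',cv2.resize(f,None,fx=4,fy=4,interpolation=cv2.INTER_CUBIC))
```

```text
(no output)
```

View pics/crop2.png

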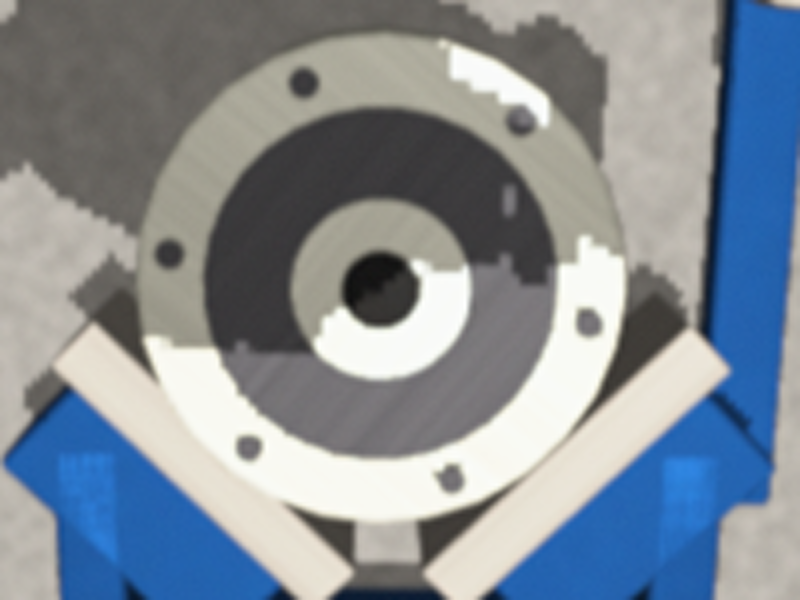

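The crop shows the drum rim spanning columns 137–627 and rows 32–521. The inner face edges run from (95,322) to (353,575) and from (685,328) to (425,573). It looks seated, so I'll work out the numbers.

Run:
```python
from h import *
c=load('w2'); px=lambda u,v:(230+u/4-.375,115+v/4-.375)
best=None
for a in (.0635,.0645,.0655,.0665):
  b=a-.0566
  obs=[((.071-a,-a,.045),px(95,322)),((.071-b,-b,.045),px(353,575)),((.071-a,a,.045),px(685,328)),((.071-b,b,.045),px(425,573)),((-.068,.082,.038),(428.5,102.5))]
  q,r=fitseat(c,obs,[.53,-.11,-1.53]); print(a,q,np.degrees(q[2]),(r**2).sum())
  if best is None or (r**2).sum()<best[1]: best=(q,(r**2).sum(),r)
q=best[0]; print(best[2].round(2).tolist())
# drum from rim extents: fit centre of 50mm circle at z=.06
th=np.linspace(0,2*np.pi,181)
def ext(X):
  P=np.array([p(c,[X[0]+.05*np.cos(t),X[1]+.05*np.sin(t),.06]) for t in th]); return np.r_[P.min(0),P.max(0)]
o=np.r_[px(137,32),px(627,521)]
r=least_squares(lambda X:ext(X)-o,[.53,-.11],x_scale=.01,diff_step=1e-4); d=r.x; print('drum',d,r.fun)
C,S=np.cos(q[2]),np.sin(q[2]); print('drum in seat',np.array([[C,S],[-S,C]])@(d-q[:2]))
A=q[:2]+np.array([[C,-S],[S,C]])@[-.068,.082]; print('pivot',A,'shut knob',q[:2]+np.array([[C,-S],[S,C]])@[-.068,-.012])
import json; json.dump(list(q),open('seat.json','w'))
```

```text
0.0635 [ 0.52927459 -0.10754313 -1.53746905] -88.09048752912182 7.778282216993505
0.0645 [ 0.5292781  -0.10836746 -1.53463807] -87.92828472987046 12.366471440057481
0.0655 [ 0.52928581 -0.10919369 -1.53181853] -87.76673655959539 29.737258547239808
0.0665 [ 0.52929768 -0.1100218  -1.52901046] -87.60584612483142 59.89909361164483
[[-1.17, 0.38], [0.89, 0.2], [1.03, -0.55], [-1.63, 0.75], [0.8, -0.45]]
drum [ 0.52728718 -0.10486107] [-0.88255555 -0.70134021  0.88119343  0.9383636 ]
drum in seat [-0.0027468  -0.00189694]
pivot [ 0.60896322 -0.03684856] shut knob [ 0.51501542 -0.03998074]
```

The fit puts the drum at about (-2.7,-1.9) mm in the seat frame. It rests on the -y face only, about 3 mm short of the +y face, which agrees with the push force. I'll nudge it along that face with the low-x finger alone, offset sideways.

Call:
play_rows(
  series=[
    [[0.002, 0.04, 0, 0, 0, 0, 0.85], [0.003, 0.04, 0, 0, 0, 0, 0.85], [0.003, 0.04, 0, 0, 0, 0, 0.85], [0.002, 0.027, -0.01, 0, 0, 0, 0.85], [0, 0, -0.045, 0, 0, 0, 0.85], [0, 0, -0.045, 0, 0, 0, 0.85], [0, 0, -0.045, 0, 0, 0, 0.85], [0, 0, -0.04, 0, 0, 0, 0.85], [0, 0, -0.03, 0, 0, 0, 0.85], [0, 0, -0.016, 0, 0, 0, 0.85]],
  ],
)

```text
time: 10.3
tool_pos: [0.5323, 0.0218, 0.0113]
tool_rot: [-0.002, 0.692, 0.722, -0.002]
contact_force: [-0.8, -0.6, -0.3]
gripper_width: 0.851
grasp_force: 0.0
```

Call:
play_rows(
  series=[
    [[0, 0, 0, 0, 0, 0, 0.85], [0, -0.015, 0, 0, 0, 0, 0.85], [0, -0.015, 0, 0, 0, 0, 0.85], [0, -0.015, 0, 0, 0, 0, 0.85], [0, -0.01, 0, 0, 0, 0, 0.85], [0, -0.005, 0, 0, 0, 0, 0.85], [0, -0.005, 0, 0, 0, 0, 0.85], [0, 0, 0, 0, 0, 0, 0.85]],
  ],
)

```text
time: 11.1
tool_pos: [0.5349, -0.0453, 0.0147]
tool_rot: [0.0, 0.693, 0.721, 0.0]
contact_force: [0.9, -0.0, -0.4]
gripper_width: 0.844
grasp_force: 0.0
```

Call:
play_rows(
  series=[
    [[0.001, -0.003, 0, 0, 0, 0, 0.85], [0.001, -0.003, 0, 0, 0, 0, 0.85], [0.001, -0.002, 0, 0, 0, 0, 0.85], [0, 0, 0, 0, 0, 0, 0.85]],
  ],
)

```text
time: 11.5
tool_pos: [0.5372, -0.051, 0.0144]
tool_rot: [-0.002, 0.693, 0.721, 0.001]
contact_force: [-2.8, 6.5, 4.0]
gripper_width: 0.847
grasp_force: 3.4
```

Call:
play_rows(
  series=[
    [[0.001, -0.002, 0, 0, 0, 0, 0.85], [0.001, -0.002, 0, 0, 0, 0, 0.85], [0, 0, 0, 0, 0, 0, 0.85]],
  ],
)

```text
time: 11.8
tool_pos: [0.5394, -0.053, 0.0145]
tool_rot: [-0.003, 0.694, 0.72, 0.002]
contact_force: [-1.4, 13.7, 4.0]
gripper_width: 0.849
grasp_force: 6.2
```

Call:
play_rows(
  series=[
    [[0.001, -0.002, 0, 0, 0, 0, 0.85], [0.001, -0.002, 0, 0, 0, 0, 0.85], [0, 0, 0, 0, 0, 0, 0.85]],
  ],
)

```text
time: 12.1
tool_pos: [0.5398, -0.0535, 0.0143]
tool_rot: [-0.008, 0.695, 0.719, 0.003]
contact_force: [-5.2, 26.1, 11.7]
gripper_width: 0.855
grasp_force: 13.0
```

Call:
play_rows(
  series=[
    [[-0.004, 0.01, 0, 0, 0, 0, 0.85], [-0.004, 0.02, 0, 0, 0, 0, 0.85], [-0.004, 0.03, 0, 0, 0, 0, 0.85], [-0.004, 0.02, 0.02, 0, 0, 0, 0.85], [0, 0, 0.04, 0, 0, 0, 0.85], [0, 0, 0.045, 0, 0, 0, 0.85], [0, 0, 0.045, 0, 0, 0, 0.85], [0, 0, 0.045, 0, 0, 0, 0.85], [0, -0.04, 0.035, 0, 0, 0, 0.85], [0, -0.04, 0, 0, 0, 0, 0.85]],
  ],
)

```text
time: 13.1
tool_pos: [0.529, -0.0591, 0.2501]
tool_rot: [0.006, 0.692, 0.722, 0.003]
contact_force: [0.3, -0.0, 1.2]
gripper_width: 0.851
grasp_force: 0.0
```

Call:
play_rows(
  series=[
    [[0, -0.04, 0, 0, 0, 0, 1], [0, -0.025, 0, 0, 0, 0, 1], [0, 0, 0, 0, 0, 0, 1], [0, 0, 0, 0, 0, 0, 1]],
  ],
)

```text
time: 13.5
tool_pos: [0.5258, -0.1235, 0.2424]
tool_rot: [-0.0, 0.693, 0.721, 0.0]
contact_force: [-0.6, 0.2, -0.5]
gripper_width: 0.998
grasp_force: 0.0
```

Run:
```python
from h import *
f=snap('wrist','w3'); s=manip.state(); print({k:s[k] for k in('time','tool_pos')})
cv2.imwrite('pics/crop3.png',cv2.resize(f['frame'][115:265,230:430],None,fx=4,fy=4,interpolation=cv2.INTER_CUBIC))
```

```text
{'time': 13.55, 'tool_pos': array([ 0.5258709 , -0.12287733,  0.24238339])}
```

View pics/crop3.png

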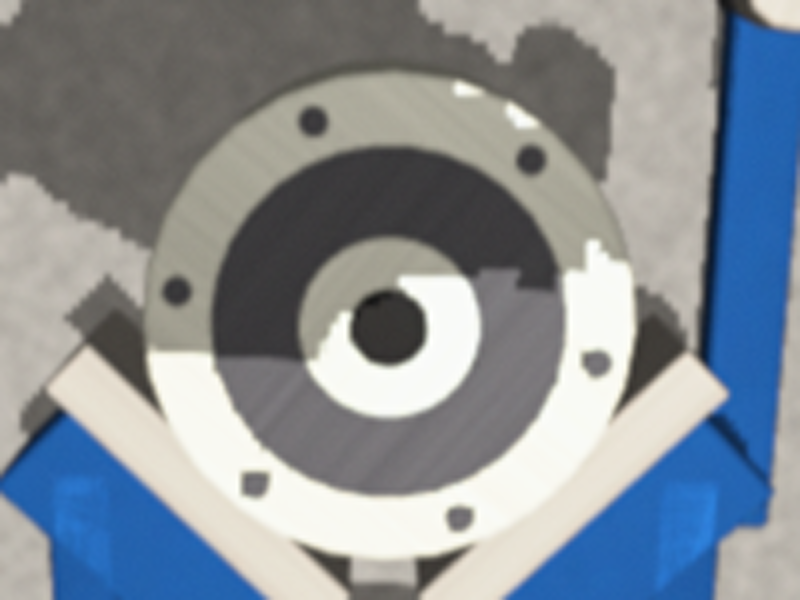

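The crop shows the bore centre at (389,327) and the rim spanning 145–635. Both are now midway between the face corners at (90,347) and (688,353), and the drum sits deeper than before.

Run:
```python
from h import *
px=lambda u,v:(230+u/4-.375,115+v/4-.375)
c=load('w3'); a=.0635; b=a-.0566
obs=[((.071-a,-a,.045),px(90,347)),((.071-a,a,.045),px(688,353)),((.071-b,-b,.045),px(353,601)),((.071-b,b,.045),px(425,600))]
q,r=fitseat(c,obs[:4],[.53,-.11,-1.53]); print(q,r.round(2).tolist())
th=np.linspace(0,2*np.pi,181)
def ext(X):
  P=np.array([p(c,[X[0]+.05*np.cos(t),X[1]+.05*np.sin(t),.06]) for t in th]); return np.r_[P.min(0),P.max(0)]
for o in (np.r_[px(145,69),px(635,558)],):
  d=least_squares(lambda X:ext(X)-o,[.53,-.11],x_scale=.01,diff_step=1e-4).x
  C,S=np.cos(q[2]),np.sin(q[2]); print(d,'in seat',np.array([[C,S],[-S,C]])@(d-q[:2]))
# bore comparison, differential between w2 and w3
c2=load('w2'); print(w(c2,*px(381,289),.055)-w(c,*px(389,327),.055), w(c2,*px(95,322),.045)-w(c,*px(90,347),.045),w(c2,*px(685,328),.045)-w(c,*px(688,353),.045))
k=manip.grab_frame('top')
```

```text
[ 0.5303042  -0.10777181 -1.53891059] [[-0.22, 0.18], [0.9, -0.42], [0.86, -0.01], [-1.57, 0.33]]
[ 0.5298736  -0.10728081] in seat [-0.00050448 -0.00041473]
[-0.00263241  0.00274015  0.        ] [-0.0002034   0.00033922  0.        ] [-0.00113337  0.00019951  0.        ]
```

The drum is home to within measurement noise (under 0.7 mm). Next I'll grip the gate knob, at about (0.642,0.050), from above.

Call:
play_rows(
  series=[
    [[0.02, 0.03, 0, 0, 0, 0, 1], [0.024, 0.036, 0, 0, 0, 0, 1], [0.024, 0.036, 0, 0, 0, 0, 1], [0.024, 0.036, 0, 0, 0, 0, 1], [0.024, 0.035, 0, 0, 0, 0, 1], [0, 0, -0.04, 0, 0, 0, 1], [0, 0, -0.04, 0, 0, 0, 1], [0, 0, -0.02, 0, 0, 0, 1], [0, 0, 0, 0, 0, 0, 1], [0, 0, 0, 0, 0, 0, 1]],
  ],
)

```text
time: 14.6
tool_pos: [0.6419, 0.0506, 0.143]
tool_rot: [0.0, 0.693, 0.721, 0.0]
contact_force: [-0.3, -1.5, 0.3]
gripper_width: 0.999
grasp_force: 0.0
```

Run:
```python
from h import *
f=snap('wrist','w4'); s=manip.state(); print({k:s[k] for k in('time','tool_pos')}); print(p(load('w4'),[.642,.05,.08]), p(load('w4'),[.642,.05,.062]))
```

```text
{'time': 14.65, 'tool_pos': array([0.6428226 , 0.05034451, 0.14448312])}
[321.63261789 269.43211576] [321.55673281 258.13440767]
```

View pics/w4.png

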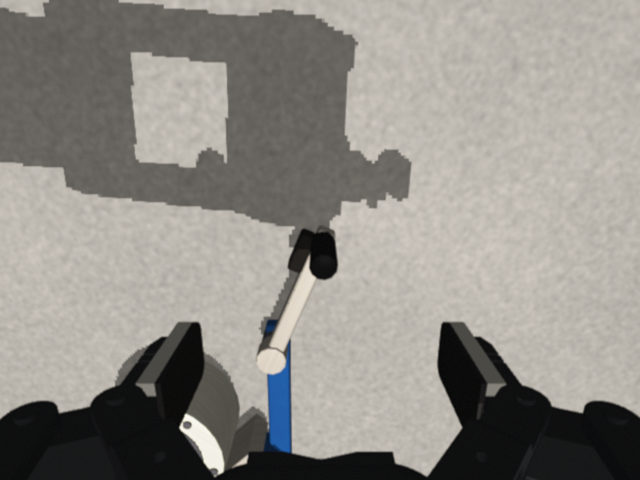

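The wrist view shows the knob top at (323,267), within about 1 mm of the predicted (322,269) and midway between the fingers. I'll descend and close.

Call:
play_rows(
  series=[
    [[0, 0.001, -0.03, 0, 0, 0, 1], [0, 0, -0.03, 0, 0, 0, 1], [0, 0, -0.02, 0, 0, 0, 1], [0, 0, -0.013, 0, 0, 0, 0.5], [0, 0, 0, 0, 0, 0, 0.1], [0, 0, 0, 0, 0, 0, 0.1], [0, 0, 0, 0, 0, 0, 0.1], [0, 0, 0, 0, 0, 0, 0.1], [0, 0, 0, 0, 0, 0, 0.1], [0, 0, 0, 0, 0, 0, 0.1]],
  ],
)

```text
time: 15.65
tool_pos: [0.6433, 0.0506, 0.0518]
tool_rot: [0.001, 0.693, 0.721, 0.001]
contact_force: [-1.1, -0.3, 6.6]
gripper_width: 0.165
grasp_force: 58.4
```

Run:
```python
from h import *
s=manip.state(); print(s['tool_pos'],s['gripper_width'])
A=np.array([.609,-.037]); v=s['tool_pos'][:2]-A; r=np.hypot(*v); a0=np.arctan2(v[1],v[0]); print(r,np.degrees(a0))
a=np.linspace(a0,np.radians(181.9),21); P=A+.094*np.c_[np.cos(a),np.sin(a)]; P[0]=s['tool_pos'][:2]; D=np.diff(P,axis=0); print((D*1000).round(1).tolist(),P[-1])
```

```text
[0.64332013 0.05057804 0.05177869] 0.16476747306133838
0.09406266336271839 68.60075474043954
[[-8.8, 2.9], [-9.1, 2.1], [-9.2, 1.2], [-9.3, 0.3], [-9.3, -0.7], [-9.2, -1.6], [-9.0, -2.5], [-8.7, -3.3], [-8.3, -4.2], [-7.8, -5.0], [-7.3, -5.7], [-6.7, -6.4], [-6.0, -7.1], [-5.3, -7.6], [-4.5, -8.1], [-3.7, -8.5], [-2.9, -8.8], [-2.0, -9.1], [-1.1, -9.2], [-0.2, -9.3]] [ 0.51505168 -0.04011659]
```

Call:
play_rows(
  series=[
    [[-0.0088, 0.0029, 0, 0, 0, 0, 0.1], [-0.0091, 0.0021, 0, 0, 0, 0, 0.1], [-0.0092, 0.0012, 0, 0, 0, 0, 0.1], [-0.0093, 0.0003, 0, 0, 0, 0, 0.1], [-0.0093, -0.0007, 0, 0, 0, 0, 0.1], [-0.0092, -0.0016, 0, 0, 0, 0, 0.1], [-0.009, -0.0025, 0, 0, 0, 0, 0.1], [-0.0087, -0.0033, 0, 0, 0, 0, 0.1], [-0.0083, -0.0042, 0, 0, 0, 0, 0.1], [-0.0078, -0.005, 0, 0, 0, 0, 0.1]],
  ],
)

```text
time: 16.65
tool_pos: [0.5552, 0.0397, 0.0518]
tool_rot: [0.003, 0.692, 0.721, 0.002]
contact_force: [2.7, -1.5, 6.9]
gripper_width: 0.169
grasp_force: 60.1
```

Call:
play_rows(
  series=[
    [[-0.0073, -0.0057, 0, 0, 0, 0, 0.1], [-0.0067, -0.0064, 0, 0, 0, 0, 0.1], [-0.006, -0.0071, 0, 0, 0, 0, 0.1], [-0.0053, -0.0076, 0, 0, 0, 0, 0.1], [-0.0045, -0.0081, 0, 0, 0, 0, 0.1], [-0.0037, -0.0085, 0, 0, 0, 0, 0.1], [-0.0029, -0.0088, 0, 0, 0, 0, 0.1], [-0.002, -0.0091, 0, 0, 0, 0, 0.1], [0, 0, 0, 0, 0, 0, 0.1]],
  ],
)

```text
time: 17.55
tool_pos: [0.5165, -0.0222, 0.0517]
tool_rot: [0.002, 0.693, 0.721, 0.001]
contact_force: [2.1, -1.1, 7.1]
gripper_width: 0.166
grasp_force: 60.1
```

Call:
play_rows(
  series=[
    [[-0.0005, -0.005, 0, 0, 0, 0, 0.1], [-0.0005, -0.004, 0, 0, 0, 0, 0.1], [-0.0002, -0.004, 0, 0, 0, 0, 0.1], [0, 0, 0, 0, 0, 0, 0.1]],
  ],
)

```text
time: 17.95
tool_pos: [0.516, -0.0337, 0.0517]
tool_rot: [0.002, 0.693, 0.721, 0.003]
contact_force: [4.7, 5.1, 4.7]
gripper_width: 0.166
grasp_force: 60.1
```

Call:
play_rows(
  series=[
    [[0, -0.002, 0, 0, 0, 0, 0.1], [0, -0.002, 0, 0, 0, 0, 0.1], [0, 0, 0, 0, 0, 0, 0.1]],
  ],
)

```text
time: 18.25
tool_pos: [0.5161, -0.0338, 0.0517]
tool_rot: [-0.001, 0.693, 0.721, 0.006]
contact_force: [5.4, 19.5, 7.1]
gripper_width: 0.166
grasp_force: 60.3
```

Call:
play_rows(
  series=[
    [[0, -0.002, 0, 0, 0, 0, 0.1], [0, -0.001, 0, 0, 0, 0, 0.1], [0, 0, 0, 0, 0, 0, 0.1]],
  ],
)

```text
time: 18.55
tool_pos: [0.516, -0.0339, 0.0517]
tool_rot: [-0.003, 0.693, 0.721, 0.008]
contact_force: [6.0, 30.1, 8.8]
gripper_width: 0.169
grasp_force: 60.4
```

The gate met a firm stop (30 N with no movement). I'll ease the push, open, rise clear and check with a combined picture.

Call:
play_rows(
  series=[
    [[0, 0.004, 0, 0, 0, 0, 0.1], [0, 0.003, 0, 0, 0, 0, 0.1], [0, 0, 0, 0, 0, 0, 0.6], [0, 0, 0, 0, 0, 0, 0.6], [0, 0, 0, 0, 0, 0, 0.6], [0, 0, 0.03, 0, 0, 0, 0.6], [0, 0, 0.04, 0, 0, 0, 0.6], [0, 0, 0.045, 0, 0, 0, 0.6], [0, 0, 0.045, 0, 0, 0, 0.6], [0.01, -0.045, 0.03, 0, 0, 0, 0.6]],
  ],
)

```text
time: 19.55
tool_pos: [0.5231, -0.0734, 0.2406]
tool_rot: [0.001, 0.691, 0.722, 0.001]
contact_force: [1.1, -0.8, -0.4]
gripper_width: 0.605
grasp_force: 0.0
```

Call:
play_rows(
  series=[
    [[0, -0.04, 0, 0, 0, 0, 1], [0, 0, 0, 0, 0, 0, 1], [0, 0, 0, 0, 0, 0, 1], [0, 0, 0, 0, 0, 0, 1]],
  ],
)

```text
time: 19.95
tool_pos: [0.5219, -0.1147, 0.2355]
tool_rot: [-0.001, 0.693, 0.721, -0.0]
contact_force: [-0.4, 1.1, -0.6]
gripper_width: 1.0
grasp_force: 0.0
```

Run:
```python
from h import *
f=snap('wrist','w5'); s=manip.state(); print({k:s[k] for k in('time','tool_pos','contact_force')})
c=load('w5'); q=np.array([.5295,-.1075,-1.537]); C,S=np.cos(q[2]),np.sin(q[2])
T=lambda x,y,z:p(c,np.r_[q[:2]+np.array([[C,-S],[S,C]])@[x,y],z])
print('drum top',T(0,0,.06),'pivot',T(-.068,.082,.038),'knob top',T(-.068,-.012,.08))
u,v=T(-.02,0,.06).astype(int); y0=max(v-75,0);x0=u-80
print(x0,y0); cv2.imwrite('pics/crop5.png',cv2.resize(f['frame'][y0:y0+150,x0:x0+200],None,fx=4,fy=4,interpolation=cv2.INTER_CUBIC))
```

```text
{'time': 20.0, 'tool_pos': array([ 0.52206107, -0.11442514,  0.23563484]), 'contact_force': array([ 0.26105485, -0.40484477, -0.39230544])}
drum top [331.59256495 209.36297823] pivot [435.48553847 119.82717343] knob top [316.32203809 119.89772083]
251 109
```

View pics/crop5.png

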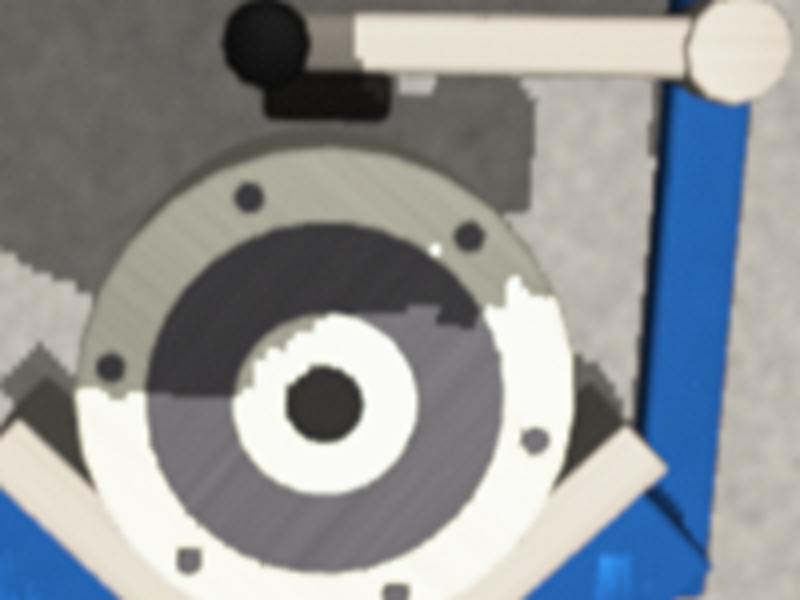

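The crop shows the knob top at (265,43), within 0.5 px of the fully shut prediction, and the arm straight across to the pivot at (739,50). The drum bore at (325,404) is centred between the faces. To be certain of the end stop, I'll give the knob one light push from behind with shut fingers.

Call:
play_rows(
  series=[
    [[-0.002, 0.04, 0, 0, 0, 0, 0], [-0.003, 0.04, 0, 0, 0, 0, 0], [-0.002, 0.04, 0, 0, 0, 0, 0], [0, 0, -0.04, 0, 0, 0, 0], [0, 0, -0.045, 0, 0, 0, 0], [0, 0, -0.045, 0, 0, 0, 0], [0, 0, -0.035, 0, 0, 0, 0], [0, 0, -0.018, 0, 0, 0, 0], [0, -0.005, 0, 0, 0, 0, 0], [0, -0.005, 0, 0, 0, 0, 0]],
  ],
)

```text
time: 21.0
tool_pos: [0.5155, -0.005, 0.054]
tool_rot: [-0.0, 0.693, 0.721, -0.0]
contact_force: [1.2, -0.4, 0.6]
gripper_width: -0.002
grasp_force: 0.0
```

Call:
play_rows(
  series=[
    [[0, -0.005, 0, 0, 0, 0, 0], [0, -0.004, 0, 0, 0, 0, 0], [0, -0.003, 0, 0, 0, 0, 0], [0, -0.002, 0, 0, 0, 0, 0], [0, 0, 0, 0, 0, 0, 0]],
  ],
)

```text
time: 21.5
tool_pos: [0.5159, -0.0197, 0.0543]
tool_rot: [0.0, 0.693, 0.721, 0.0]
contact_force: [-0.4, -0.4, -0.5]
gripper_width: 0.002
grasp_force: 0.0
```

Call:
play_rows(
  series=[
    [[0, -0.002, 0, 0, 0, 0, 0], [0, -0.002, 0, 0, 0, 0, 0], [0, 0, 0, 0, 0, 0, 0]],
  ],
)

```text
time: 21.8
tool_pos: [0.5157, -0.0212, 0.054]
tool_rot: [-0.002, 0.693, 0.721, 0.002]
contact_force: [-0.1, 9.1, 2.8]
gripper_width: 0.002
grasp_force: 4.4
```

Call:
play_rows(
  series=[
    [[0, -0.002, 0, 0, 0, 0, 0], [0, -0.001, 0, 0, 0, 0, 0], [0, 0, 0, 0, 0, 0, 0]],
  ],
)

```text
time: 22.1
tool_pos: [0.5157, -0.0213, 0.0541]
tool_rot: [-0.004, 0.693, 0.721, 0.004]
contact_force: [-0.0, 18.1, 4.2]
gripper_width: 0.004
grasp_force: 9.5
```

It is firmly on the stop, with the knob at y = -0.040 as predicted. I'll back off, rise clear and check once more by numbers before handing in.

Call:
play_rows(
  series=[
    [[0, 0.01, 0, 0, 0, 0, 0], [0, 0.02, 0, 0, 0, 0, 0], [0, 0.03, 0, 0, 0, 0, 0], [0, 0.02, 0.03, 0, 0, 0, 0], [0, 0, 0.04, 0, 0, 0, 0], [0, 0, 0.04, 0, 0, 0, 0], [0, 0, 0.04, 0, 0, 0, 0], [0, 0, 0.03, 0, 0, 0, 0], [0, 0, 0, 0, 0, 0, 0], [0, 0, 0, 0, 0, 0, 0]],
  ],
)

```text
time: 23.1
tool_pos: [0.516, 0.0536, 0.2345]
tool_rot: [0.001, 0.693, 0.721, 0.0]
contact_force: [-0.3, -0.8, -0.3]
gripper_width: 0.0
grasp_force: 0.0
```

Run:
```python
from h import *
f=manip.grab_frame('top')['frame']; g=cv2.imread('pics/top0.png')
for n,(x,y) in dict(roller=(150,210),bin=(479,235),spanner=(409,164),yellow=(266,305)).items():
    print(n, cv2.absdiff(f,g)[y-35:y+35,x-35:x+35].mean().round(1))
s=manip.state(); print(s['time'],s['tool_pos'],s['contact_force'])
print(manip.job_done())
```

```text
roller 2.1
bin 2.8
spanner 2.2
yellow 39.7
23.15 [0.5152041  0.05360143 0.23282279] [-0.0644729   0.12487378 -0.40278974]
the job is handed in; nothing more can be done
None
```

The drum is home against both V faces (within about 0.7 mm by camera), the gate is shut on its end stop and released, and the job was handed in at 23 s; the roller, bin and spanner look unmoved, the carton was not compared, and the check at the yellow look-alike was inconclusive (large image change, probably the arm or its shadow).

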